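Bring the trolley wheel's valve to the top

ROBOT

A 6-joint arm with a two-finger parallel gripper is mounted at the origin on the work surface. World frame = base frame: x ahead of the robot, y to its left, z up, the work surface at z = 0. Lengths are in mm, angles in rad, forces in N, time in s.
With the tool pointing down it reaches from about 325 to 750 mm from the base axis. Payload 7.6 kg.
Tool frame: the origin (TCP) lies midway between the tips of the shut fingers; the grasp point (between the pads) lies 19 mm behind it; z points along the fingers, y is the direction in which the jaws open and shut (so a half turn about z gives the same grasp; the last joint's range is limited). The gripper opens to 85 mm and grips with 20 to 120 N. Pads are 22 mm wide; open, the fingers measure 114 mm over their backs; the gripper's body (76 mm by 85 mm) begins 54 mm behind the grasp point. The pads swing forward as they close: fully open they stand 13 mm farther back than shut.
Start: joints at [1.127, 0.052, 1.401, -0, 1.689, -0.07], TCP at [191.692, 488.774, 231.323] pointing down, gripper open.
Joint ranges: [-2.9, 2.9], [-0.91, 2.17], [0.12, 2.37], [-1.06, 4.2], [0.26, 2.73], [-2.93, 2.93]. Speed limits (rad/s): [2.57, 2.57, 3.01, 3.14, 3.14, 3.14].

INTERFACE

Orientations are given as a unit quaternion [x, y, z, w].
In Python, from bench import env, eyes, sign_off gives the robot as it stands.
- The arm moves only by the tool play_rows, never from a script. Its argument "moves" is a list of rows, each a list of 7 numbers: the shift along the tool's x, y, z in units of 40 mm (1.0 is 40 mm), then the turn, a rotation vector about the tool's x, y, z in units of 6 degrees (1.0 is 6 degrees), then the finger opening in mm, from 0 to 85.4. A call has exactly 10 rows; each row is the pose to reach, as a shift and turn from the pose commanded when the call began, along the tool's axes at that moment; what a row does not reach only later rows make up. A row lasts 1/12 s, in which the tool goes at most 41.7 mm and 7.16 degrees, less where a joint would pass 70% of its speed; a pose out of reach is approached as far as the arm can. A call with a gripper value outside its range is refused whole. The fingers move at their own pace and stop on an object; "squeeze" is the grip in N (left out, the last holds). Time passes only in rows, so rows that repeat a pose let the fingers close, or fill a call up. It gives the time, the measured TCP pose, the force and the opening at its end, in the units of the state.
- env.state(): the state, without advancing time (a new reading comes with each control period).
- eyes.read_camera(name): name is "scene" or "top"; returns a dict with "color" (384x512x3 uint8, blue, green, red), "fx", "fy", "cx", "cy" (pixels), "rvec" (rotation vector, rad) and "tvec" (3), from world to camera coordinates, as OpenCV has them. Camera axes: x right, y down, z forward; pixel columns grow to the right and rows downward; lengths in mm; the calibration is good to about 2 mm. A picture is of the moment at which its call begins. There is no depth.
- sign_off(): hands the job in, once; it reports no verdict.
The state is a dict: "time_s": time; "joint_positions": joint angles; "qvel": joint speeds; "joint_efforts": joint torques, N m; "tool_pos": TCP position; "orientation": TCP orientation; "wrist_force": force on the tool from outside, world axes, zero at the start; "wrist_torque": the same for the moment, N m; "gripper_width": opening from 0.0 (shut) to 1.0 (fully open).
Only numpy, scipy, OpenCV 4.12 (cv2) and the standard library are available. Lean on these libraries where they do the work, as an engineer would, in place of code of your own. Each camera call takes 0.05 s, during which the arm holds its last target. There are 200 camera calls.

TASK

The trolley wheel on the stand must be ready for pumping up: push its spokes one after another with the fingertips until the valve stem stands straight up from the hub, at twelve o'clock, and leave the wheel at rest there. Push gently and only push: do not grip the wheel, do not press on the valve stem, and leave the loose things lying about where they are.

Things in the scene. Friction and masses are not known exactly. Their poses are not given: they have to be found in the camera images.
- stand: fixed wheel stand: steel base plate 320 x 380 x 12 mm (x from -195 to +125 mm), short post behind the wheel, guard of thin bars in front. Origin on the bench straight below the wheel's centre; x points from the wheel's front to its back (roughly away from the robot), y to the left seen from the front, z up
- hub (a point): centre of the wheel, 150 mm above the bench, in the spokes' plane (fixed to the stand, axes as the stand's). The wheel's plane leans back 45 deg from vertical: 'up the wheel' is (0.707, 0, 0.707) in these axes and the axle's front end points along (-0.707, 0, 0.707), towards the robot and up
- guard_bar (a point): middle of the front guard's level top bar, 8 mm thick and 344 mm long from side to side: 18 mm up the wheel from the centre and 26 mm in front of the spokes' plane. Below it more bars, parallel to the wheel, bar the way to the spokes; above it all is open
- wheel (a joint): turn of the wheel in rad, free all the way round, any number of turns; 0 = valve stem straight up (twelve o'clock), growing anticlockwise seen from the front (robot's side): the top of the wheel moves to the left, +y of the stand. Stiff bearing: it takes about 0.3 N m (some 4 to 5 N at 65 mm from the centre) to turn and it stays where it is left, without coasting
- stem_tip (a point): inner end of the valve stem, 85 mm from the wheel's centre
- stem: brass valve stem, 12 to 15 mm across, standing on the rim's inside and pointing to the hub, from 108 to 85 mm from the centre, midway between two spokes. Origin at the wheel's centre, turns with the wheel; z points from the centre through the stem
- spokes: the six steel spokes, round bars 8 mm thick, all in one plane, 60 deg apart, the nearest ones 30 deg either side of the valve stem; from the hub (44 mm across, 36 mm long) to the rim. Same origin and axes as the stem
- tyre: rim and black tyre: 300 mm outside, 38 mm thick, rim inside at 108 mm from the centre. Same origin and axes as the stem
- lock_nut: loose steel lock nut, 30 mm across, 12 mm high, lying on a rear corner of the stand's base plate
- spanner: loose steel spanner, 200 mm long, lying on the bench to the left of the stand
- inflator: loose grey tyre inflator, 160 x 55 x 62 mm, on the bench to the right of the stand
- tape_measure: loose white tape measure, 75 x 38 x 65 mm, behind the stand
- offcut: loose square steel tube offcut, 160 x 30 x 30 mm, behind the stand
- mallet: loose hammer, 300 mm long, lying at the right of the bench
- oil_can: loose can, 64 mm across, 150 mm high, at the left of the bench

How it is judged:
By the outcome, as a careful person would: the job done as asked, in the order asked, and still so for the second after the job is handed in, with the robot touching nothing.
It also fails if it takes over 58 s, if anything falls off the work surface, if the arm or the gripper's body presses on something with over 40 N, if the wrist force passes 120 N, or if a joint passes its speed limit or range.

## Working session

There is one attempt and no reset: what is moved stays moved. The work goes in short steps, Python scripts to look and compute and a tool call to move; the robot and the scene stay as the last step left them, time stands still between calls to the robot, and variables do not carry over. Pictures are saved under pics/ and viewed, about 8 in all and at most 12, crops included, and the job is handed in when it is done.

Besides the shell and the picture viewer there is one more tool, called after ">>>" as name([rows], argument=value, ...), one row to a line, values as JSON. play_rows: Moves the arm, as the interface text tells. Its arguments: {"type":"object","properties":{"moves":{"type":"array"},"squeeze":{"type":"number"}},"required":["moves"]}

```bash
mkdir -p pics; ls; python3 - <<'E'
from bench import env, eyes
import cv2,numpy as np
s=env.state(); print(s)
for n in("scene","top"):
    c=eyes.read_camera(n); cv2.imwrite(f"pics/{n}0.png",cv2.resize(c["color"],(800,600),interpolation=cv2.INTER_CUBIC))
    print(n,[c[k] for k in("fx","fy","cx","cy","rvec","tvec")])
E
```

```text
pics
{'time_s': 0.0, 'joint_positions': array([ 1.12670552e+00,  5.28431292e-02,  1.40172726e+00, -9.05950726e-06,
        1.68856384e+00, -7.02856047e-02]), 'qvel': array([ 0.00119161,  0.00120146, -0.00020838, -0.00037288,  0.00059128,
        0.00031699]), 'joint_efforts': array([-7.98975507e-04, -3.81657600e+01, -3.60199356e+01, -8.02994236e-05,
        5.98364553e-03, -3.95175084e-05]), 'tool_pos': array([191.55788674, 488.49270564, 230.46780022]), 'orientation': array([ 1.85816800e-01,  9.82584105e-01, -7.46581488e-04, -1.91708853e-04]), 'wrist_force': array([ 0.55745999, -0.31159187,  0.58725898]), 'wrist_torque': array([-0.00403315,  0.00311572,  0.03782789]), 'gripper_width': 1.0000942096353316}
scene [395.3500479153743, 395.3500479153743, 256.54869792581655, 190.69989010847974, array([ 1.26632651,  2.30128316, -0.90980594]), array([ 335.27199017, -257.26182295, 1684.84010537])]
top [431.5933920145125, 431.5933920145125, 262.33506025037025, 189.70245731218844, array([ 2.17192786, -2.20174205,  0.08118118]), array([  -2.9151287 ,  587.43327706, 1471.40706783])]
```

View pics/scene0.png

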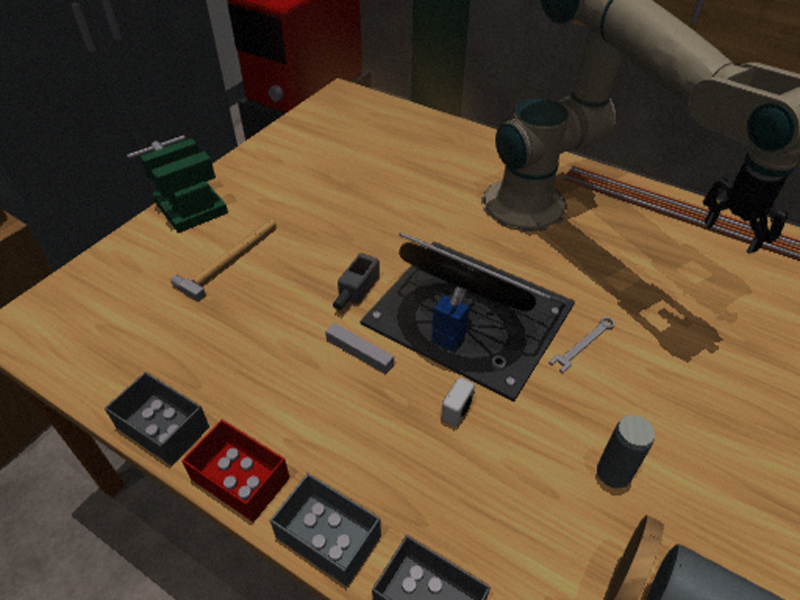

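View pics/top0.png

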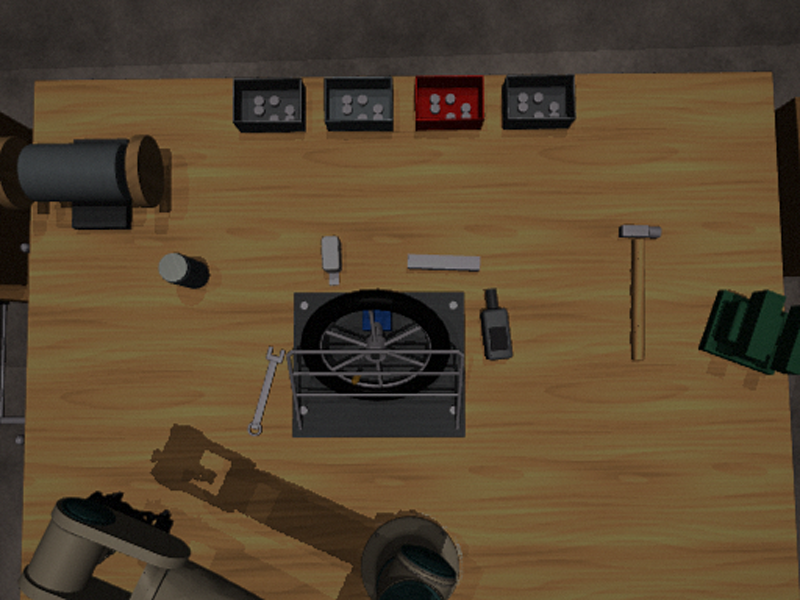

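The scene view shows the wheel from behind, at about (470,300). In the top view the base plate corners are near (293,292), (464,292), (465,437) and (293,437). The hub is near (376,345), and a brass spot near (357,379) is probably the stem. I'll enlarge the top view.

```bash
cat > h.py <<'E'
from bench import env, eyes
import cv2,numpy as np
from scipy.spatial.transform import Rotation as R
def crop(name,x0,y0,w,h,k,fn,draw=None):
    c=eyes.read_camera(name); im=c["color"][y0:y0+h,x0:x0+w]
    im=cv2.resize(im,None,fx=k,fy=k,interpolation=cv2.INTER_CUBIC)
    im=(255*(im/255.)**0.55).astype('uint8')
    if draw is not None:
        for p in proj(c,draw): cv2.circle(im,tuple(int(v) for v in ((p+.5-[x0,y0])*k)),3,(0,0,255),1)
    cv2.imwrite("pics/"+fn,im); return c
def proj(c,P):
    K=np.array([[c["fx"],0,c["cx"]],[0,c["fy"],c["cy"]],[0,0,1]])
    return cv2.projectPoints(np.array(P,float).reshape(-1,1,3),c["rvec"],c["tvec"],K,None)[0][:,0]
def ray(c,uv,z):
    Rm=cv2.Rodrigues(c["rvec"])[0]; o=-Rm.T@c["tvec"]
    d=Rm.T@np.array([(uv[0]-c["cx"])/c["fx"],(uv[1]-c["cy"])/c["fy"],1])
    return o+d*(z-o[2])/d[2]
E
python3 - <<'E'
from h import *
c=crop("top",180,178,128,106,6,"t1.png")
for u,v in[(293,292),(464,292),(465,437),(293,437)]:
    print(ray(c,(u*.64-.18,v*.64-.18),12))
print(ray(c,(376*.64,345*.64),150))
E
```

```text
[601.96530005 249.71777302  12.        ]
[ 596.82043971 -130.97925334   12.        ]
[ 277.74822804 -126.98636126   12.        ]
[283.07144171 250.17200297  12.        ]
[481.17531287  59.04956094 150.        ]
```

View pics/t1.png

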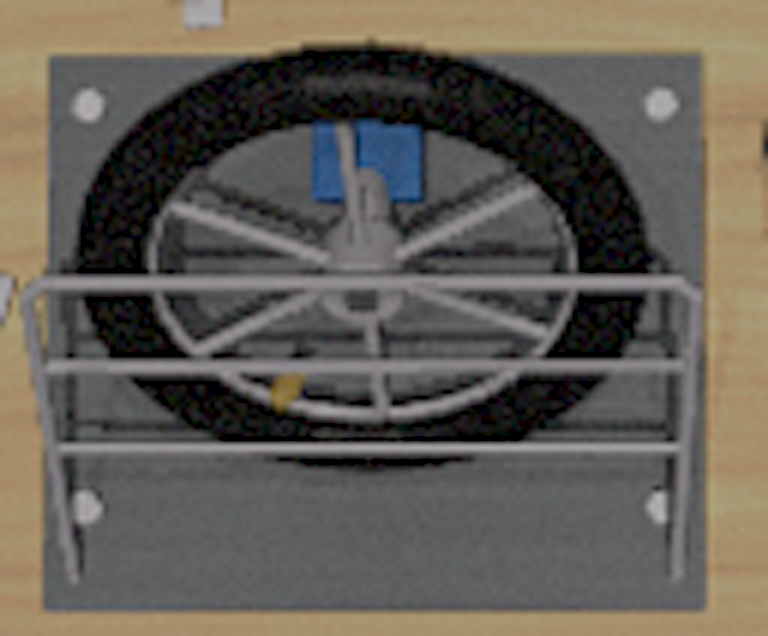

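The crop shows the stem (brass) at about seven o'clock, near (288,390). The spokes' rim ends are at (345,125), (175,205), (195,350), (380,415), (545,333) and (533,187). The plate corners are (50,57), (703,57), (706,608) and (43,610). Next I fit the stand pose and the wheel angle.

```bash
cat >> h.py <<'E'
def wpts(p,w,rs):  # p=(x,y,yaw), angles w (deg,+anticlockwise), radii
    Rz=R.from_euler('z',p[2]).as_matrix(); up=np.array([.7071,0,.7071]); lf=np.array([0,1.,0])
    return [np.array([p[0],p[1],150])+Rz@(r*(np.cos(np.radians(a))*up+np.sin(np.radians(a))*lf)) for a,r in zip(w,rs)]
E
python3 - <<'E'
from h import *
from scipy.optimize import least_squares
c=eyes.read_camera("top")
f=lambda a:np.array(a)/6-.5+[180,178]
cor=f([(50,57),(703,57),(706,608),(43,610)])
sp=f([(345,125),(175,205),(195,350),(380,415),(545,333),(533,187)])
st=f([(288,390)])
bar=f([(365,284)])
loc=np.array([[125,190],[125,-190],[-195,-190],[-195,190]])
def res(q,full=False):
    Rz=R.from_euler('z',q[2]).as_matrix()
    P=[np.array([q[0],q[1],0])+Rz@np.array([*l,12.]) for l in loc]
    a=q[3]*10
    W=wpts(q,[a-150+60*i for i in(0,1,2,3,4,5)],[107]*6)
    r=[proj(c,P)-cor, (proj(c,W)-sp)*[[1,1]]]
    b=np.array([q[0],q[1],150])+Rz@(18*np.array([.7071,0,.7071])+26*np.array([-.7071,0,.7071]))
    r+=[proj(c,wpts(q,[a],[96]))-st,proj(c,[b])-bar]
    return r if full else np.vstack(r).ravel()
s=least_squares(res,[480,60,0,15],x_scale=[10,10,.01,.5],loss='soft_l1'); q=s.x
print(q, "stem deg",q[3]*10); 
for r in res(q,True): print(np.round(r,1).tolist())
E
```

```text
[ 4.74435327e+02  6.08912267e+01 -1.19209349e-02  1.53203299e+01] stem deg 153.20329857418898
[[-0.4, -0.2], [-0.0, -0.4], [0.2, 0.8], [-0.2, 0.7]]
[[-0.1, -0.7], [-0.3, 0.3], [0.9, -0.0], [0.1, -0.9], [-0.0, 0.5], [0.5, 0.7]]
[[0.2, -1.0]]
[[-0.8, 0.0]]
```

```bash
cat >> h.py <<'E'
Q=(474.4,60.9,-0.012)
Rz=R.from_euler('z',Q[2]).as_matrix()
UP,LF,FR=Rz@[.7071,0,.7071],Rz@[0,1.,0],Rz@[-.7071,0,.7071]
RT=np.column_stack([-UP,LF,-FR])  # wanted tool axes
def goal(ang,r,front):  # tool tip point
    return np.array([Q[0],Q[1],150])+r*(np.cos(np.radians(ang))*UP+np.sin(np.radians(ang))*LF)+front*FR
def step(P,rot=True):
    s=env.state(); T=R.from_quat(s["orientation"])
    print("shift",np.round(T.inv().apply(P-s["tool_pos"])/40,3),"turn",np.round((T.inv()*R.from_matrix(RT)).as_rotvec(degrees=True)/6,2))
def where():
    s=env.state(); d=s["tool_pos"]-[Q[0],Q[1],150]; u,l,f=d@UP,d@LF,d@FR
    print("t",round(s["time_s"],2),"ang",round(np.degrees(np.arctan2(l,u)),1),"r",round(np.hypot(u,l),1),"up/left/front",np.round([u,l,f],1),"F(up,left,front)",np.round([s["wrist_force"]@v for v in(UP,LF,FR)],1),"grip",round(s["gripper_width"],2))
E
python3 - <<'E'
from h import *
where(); P=goal(34,62,70); print(P); step(P)
E
```

```text
t 0.2 ang 109.0 r 448.8 up/left/front [-146.4  424.3  260.7] F(up,left,front) [-0.3  0.2  0.4] grip 1.0
[461.66514944  95.72528194 235.84217299]
shift [-9.872 -6.679 -0.12 ] turn [-1.36 -7.42 -3.27]
```

>>> play_rows([
  [0, 0, -1, 0, 0, 0, 40],
  [-0.5, -0.3, -2, -0.2, -0.9, -0.4, 0],
  [-1, -0.7, -2.4, -0.35, -1.85, -0.8, 0],
  [-1.8, -1.2, -2.4, -0.5, -2.8, -1.2, 0],
  [-2.6, -1.8, -2.4, -0.7, -3.7, -1.6, 0],
  [-3.4, -2.3, -2.4, -0.85, -4.6, -2.05, 0],
  [-4.2, -2.8, -2.4, -1.02, -5.55, -2.45, 0],
  [-5, -3.4, -2.4, -1.2, -6.5, -2.85, 0],
  [-5.8, -3.9, -2.4, -1.36, -7.42, -3.27, 0],
  [-6.6, -4.5, -2.4, -1.36, -7.42, -3.27, 0],
], squeeze=20)

```text
time_s: 1.03
tool_pos: [370.9, 223.9, 324.3]
orientation: [0.002, 0.923, -0.003, 0.384]
wrist_force: [-0.4, 0.1, -1.3]
gripper_width: 0.0
```

```bash
python3 - <<'E'
from h import *
where(); step(goal(34,62,70))
E
```

```text
t 1.03 ang 73.2 r 168.9 up/left/front [ 48.7 161.7 197.9] F(up,left,front) [-1.2  0.1 -0.7] grip 0.0
shift [-0.039 -3.18   3.194] turn [0.01 0.02 0.06]
```

>>> play_rows([
  [0, -0.5, 0.5, 0, 0, 0, 0],
  [0, -1, 1, 0, 0, 0, 0],
  [0, -1.5, 1.5, 0, 0, 0, 0],
  [0, -2, 2, 0, 0, 0, 0],
  [0, -2.5, 2.5, 0, 0, 0, 0],
  [0, -2.9, 2.9, 0, 0, 0, 0],
  [0, -3.18, 3.1, 0, 0, 0, 0],
  [0, -3.18, 3.2, 0, 0, 0, 0],
  [0, -3.18, 3.2, 0, 0, 0, 0],
  [0, -3.18, 3.2, 0, 0, 0, 0],
])

```text
time_s: 1.87
tool_pos: [460.6, 97.0, 237.0]
orientation: [0.006, 0.924, -0.002, 0.383]
wrist_force: [0.3, -0.2, 0.0]
gripper_width: -0.002
```

```bash
python3 - <<'E'
from h import *
where(); step(goal(34,62,-10))
s=env.state()["tool_pos"]
crop("top",180,178,128,106,6,"t2.png",draw=[s]+wpts(Q,[3,63],[62,62])+[goal(34,62,0)])
crop("scene",220,130,170,140,4.5,"s2.png")
E
```

```text
t 1.87 ang 34.9 r 62.8 up/left/front [51.5 35.9 71.6] F(up,left,front) [ 0.2 -0.2 -0.2] grip -0.0
shift [ 0.004 -0.031  2.039] turn [ 0.    0.   -0.01]
```

View pics/t2.png

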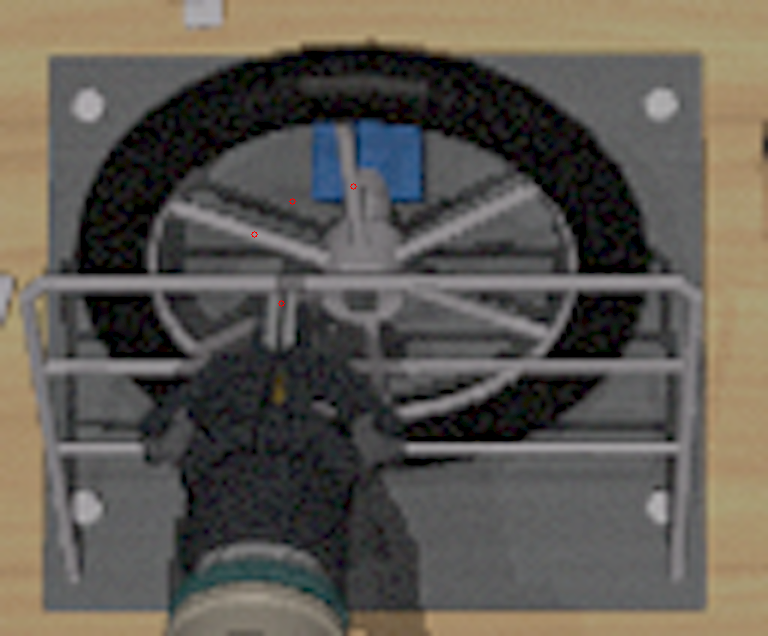

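View pics/s2.png

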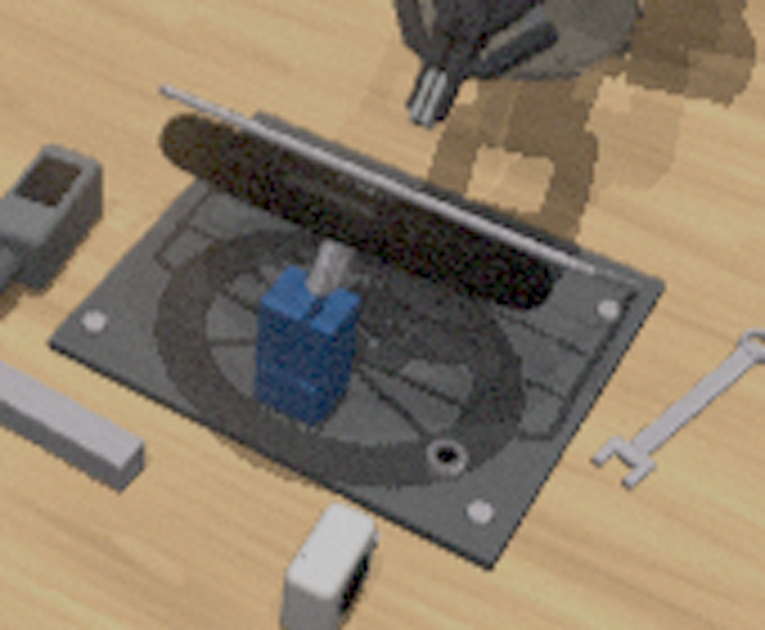

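The fingertip (marked at (280,303)) lies where I predicted. It is about 16 mm wide, in the gap between the 3° and 63° spokes and clear of the guard. Now insert.

>>> play_rows([
  [0, 0, 0.4, 0, 0, 0, 0],
  [0, 0, 0.8, 0, 0, 0, 0],
  [0, 0, 1.1, 0, 0, 0, 0],
  [0, 0, 1.4, 0, 0, 0, 0],
  [0, 0, 1.6, 0, 0, 0, 0],
  [0, 0, 1.8, 0, 0, 0, 0],
  [0, 0, 1.95, 0, 0, 0, 0],
  [0, 0, 2.05, 0, 0, 0, 0],
  [0, 0, 2.05, 0, 0, 0, 0],
  [0, 0, 2.05, 0, 0, 0, 0],
])

```text
time_s: 2.8
tool_pos: [518.7, 96.2, 179.0]
orientation: [0.006, 0.924, -0.002, 0.383]
wrist_force: [-0.0, -0.2, 0.4]
gripper_width: 0.002
```

```bash
python3 - <<'E'
from h import *
where()
for a in (24,14,0,-15,-30): step(goal(a,62,-10))
E
```

```text
t 2.8 ang 34.8 r 62.8 up/left/front [ 51.5  35.8 -10.5] F(up,left,front) [ 0.3 -0.2  0.3] grip 0.0
shift [-0.127 -0.265 -0.012] turn [ 0.01  0.01 -0.  ]
shift [-0.215 -0.521 -0.012] turn [ 0.01  0.01 -0.  ]
shift [-0.262 -0.896 -0.012] turn [ 0.01  0.01 -0.  ]
shift [-0.209 -1.297 -0.012] turn [ 0.01  0.01 -0.  ]
shift [-0.054 -1.671 -0.013] turn [ 0.01  0.01 -0.  ]
```

>>> play_rows([
  [-0.05, -0.1, 0, 0, 0, 0, 0],
  [-0.1, -0.2, 0, 0, 0, 0, 0],
  [-0.15, -0.3, 0, 0, 0, 0, 0],
  [-0.18, -0.4, 0, 0, 0, 0, 0],
  [-0.21, -0.5, 0, 0, 0, 0, 0],
  [-0.23, -0.58, 0, 0, 0, 0, 0],
  [-0.24, -0.66, 0, 0, 0, 0, 0],
  [-0.25, -0.74, 0, 0, 0, 0, 0],
  [-0.26, -0.82, 0, 0, 0, 0, 0],
  [-0.26, -0.9, 0, 0, 0, 0, 0],
])

```text
time_s: 3.63
tool_pos: [525.4, 60.1, 186.0]
orientation: [0.006, 0.924, -0.001, 0.383]
wrist_force: [-0.8, 5.5, -1.1]
gripper_width: 0.006
```

>>> play_rows([
  [0, -0.08, 0, 0, 0, 0, 0],
  [0, -0.16, 0, 0, 0, 0, 0],
  [0.01, -0.24, 0, 0, 0, 0, 0],
  [0.03, -0.32, 0, 0, 0, 0, 0],
  [0.05, -0.4, 0, 0, 0, 0, 0],
  [0.08, -0.48, 0, 0, 0, 0, 0],
  [0.12, -0.57, 0, 0, 0, 0, 0],
  [0.16, -0.66, 0, 0, 0, 0, 0],
  [0.2, -0.75, 0, 0, 0, 0, 0],
  [0.2, -0.75, 0, 0, 0, 0, 0],
])

```text
time_s: 4.47
tool_pos: [519.7, 29.4, 181.1]
orientation: [0.006, 0.924, -0.002, 0.384]
wrist_force: [0.5, 1.3, 0.7]
gripper_width: -0.004
```

```bash
python3 - <<'E'
from h import *
where()
crop("top",180,178,128,106,6,"t3.png")
E
```

```text
t 4.47 ang -29.7 r 62.5 up/left/front [ 54.3 -31.  -10.3] F(up,left,front) [0.8 1.3 0.2] grip -0.0
```

View pics/t3.png

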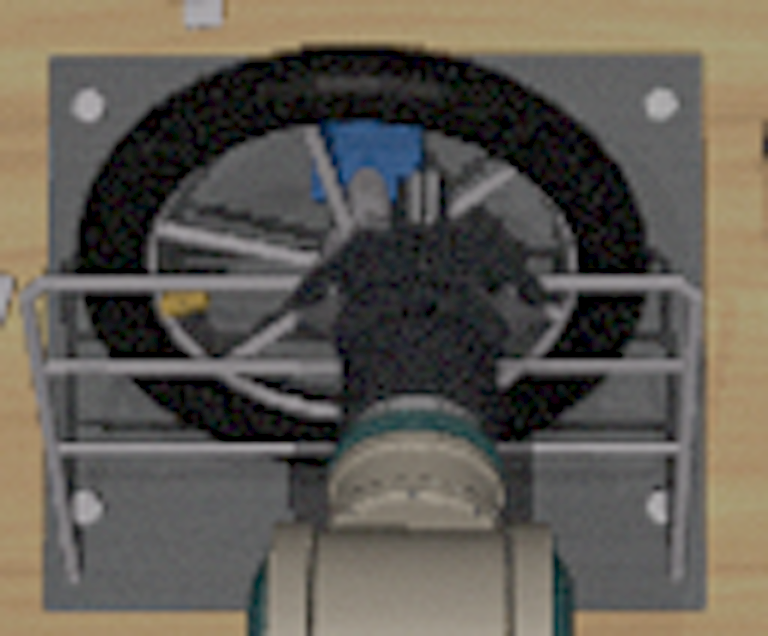

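The stem is now at the left, near (183,302). Spoke ends are at (312,128), (160,228) and (510,170), and the finger is at (425,195). I turn these pixels into wheel angles.

```bash
cat >> h.py <<'E'
def ang(pts,k=6,o=(180,178),name="top"):
    c=eyes.read_camera(name); Rm=cv2.Rodrigues(c["rvec"])[0]; O=-Rm.T@c["tvec"]; H=np.array([Q[0],Q[1],150])
    for p in pts:
        u,v=np.array(p)/k-.5+o
        d=Rm.T@np.array([(u-c["cx"])/c["fx"],(v-c["cy"])/c["fy"],1]); X=O+d*((H-O)@FR)/(d@FR)*-1 if 0 else O+d*(((H-O)@FR)/(d@FR))
        X=X-H; print(p,"ang",round(np.degrees(np.arctan2(X@LF,X@UP)),1),"r",round(np.hypot(X@LF,X@UP)))
E
python3 - <<'E'
from h import *
ang([(183,302),(312,128),(160,228),(510,170)])
where(); step(goal(-28,62,-10)); step(goal(-28,62,45));step(goal(46,62,45))
E
```

```text
(183, 302) ang 102.7 r 98
(312, 128) ang 12.3 r 105
(160, 228) ang 72.3 r 109
(510, 170) ang -46.1 r 106
t 4.57 ang -29.6 r 62.5 up/left/front [ 54.4 -30.8 -10.4] F(up,left,front) [1.4 1.9 0.3] grip -0.0
shift [-0.009  0.044 -0.009] turn [-0.    0.02 -0.01]
shift [-0.011  0.043 -1.384] turn [-0.    0.02 -0.01]
shift [ 0.283  1.886 -1.385] turn [-0.    0.02 -0.01]
```

>>> play_rows([
  [0, 0.06, -0.1, 0, 0, 0, 0],
  [0, 0.06, -0.4, 0, 0, 0, 0],
  [0, 0.06, -0.7, 0, 0, 0, 0],
  [0, 0.06, -0.9, 0, 0, 0, 0],
  [0.05, 0.4, -0.9, 0, 0, 0, 0],
  [0.1, 0.8, -0.9, 0, 0, 0, 0],
  [0.15, 1.2, -0.9, 0, 0, 0, 0],
  [0.2, 1.6, -0.9, 0, 0, 0, 0],
  [0.21, 1.8, -0.9, 0, 0, 0, 0],
  [0.21, 1.8, -0.9, 0, 0, 0, 0],
])

```text
time_s: 5.4
tool_pos: [488.8, 103.6, 200.0]
orientation: [0.005, 0.924, -0.002, 0.383]
wrist_force: [-0.7, -0.8, 0.2]
gripper_width: 0.001
```

>>> play_rows([
  [0, 0, 0, 0, 0, 0, 0],
  [0, 0, 0.1, 0, 0, 0, 0],
  [0, 0, 0.25, 0, 0, 0, 0],
  [0, 0, 0.4, 0, 0, 0, 0],
  [0, 0, 0.55, 0, 0, 0, 0],
  [0, 0, 0.7, 0, 0, 0, 0],
  [0, 0, 0.8, 0, 0, 0, 0],
  [0, 0, 0.9, 0, 0, 0, 0],
  [0, 0, 0.9, 0, 0, 0, 0],
  [0, 0, 0.9, 0, 0, 0, 0],
])

```text
time_s: 6.23
tool_pos: [514.6, 101.8, 174.3]
orientation: [0.006, 0.924, -0.002, 0.383]
wrist_force: [-0.7, 0.0, 0.3]
gripper_width: 0.004
```

```bash
python3 - <<'E'
from h import *
where()
for a in (30,20,10,0,-10,-20,-30,-36): step(goal(a,62,-10))
E
```

```text
t 6.23 ang 42.5 r 61.3 up/left/front [ 45.2  41.4 -10.9] F(up,left,front) [-0.2  0.   0.7] grip 0.0
shift [-0.212 -0.261 -0.022] turn [-0.   -0.   -0.01]
shift [-0.326 -0.505 -0.022] turn [-0.   -0.   -0.01]
shift [-0.396 -0.766 -0.022] turn [-0.   -0.   -0.01]
shift [-0.42  -1.035 -0.022] turn [-0.   -0.   -0.01]
shift [-0.396 -1.305 -0.022] turn [-0.   -0.   -0.01]
shift [-0.326 -1.566 -0.022] turn [-0.   -0.   -0.01]
shift [-0.212 -1.811 -0.022] turn [-0.   -0.   -0.01]
shift [-0.124 -1.947 -0.022] turn [-0.   -0.   -0.01]
```

>>> play_rows([
  [-0.09, -0.1, 0, 0, 0, 0, 0],
  [-0.16, -0.18, 0, 0, 0, 0, 0],
  [-0.21, -0.26, 0, 0, 0, 0, 0],
  [-0.26, -0.34, 0, 0, 0, 0, 0],
  [-0.3, -0.43, 0, 0, 0, 0, 0],
  [-0.33, -0.51, 0, 0, 0, 0, 0],
  [-0.36, -0.6, 0, 0, 0, 0, 0],
  [-0.38, -0.69, 0, 0, 0, 0, 0],
  [-0.4, -0.78, 0, 0, 0, 0, 0],
  [-0.41, -0.87, 0, 0, 0, 0, 0],
])

```text
time_s: 7.07
tool_pos: [525.3, 67.4, 185.7]
orientation: [0.006, 0.924, -0.001, 0.382]
wrist_force: [-1.1, 6.9, -1.7]
gripper_width: 0.001
```

>>> play_rows([
  [-0.01, -0.09, 0, 0, 0, 0, 0],
  [-0.01, -0.18, 0, 0, 0, 0, 0],
  [0, -0.27, 0, 0, 0, 0, 0],
  [0, -0.36, 0, 0, 0, 0, 0],
  [0.01, -0.44, 0, 0, 0, 0, 0],
  [0.03, -0.52, 0, 0, 0, 0, 0],
  [0.06, -0.6, 0, 0, 0, 0, 0],
  [0.08, -0.69, 0, 0, 0, 0, 0],
  [0.12, -0.78, 0, 0, 0, 0, 0],
  [0.16, -0.86, 0, 0, 0, 0, 0],
])

```text
time_s: 7.9
tool_pos: [521.1, 33.0, 182.6]
orientation: [0.006, 0.923, -0.001, 0.384]
wrist_force: [1.1, 5.6, 0.5]
gripper_width: 0.0
```

>>> play_rows([
  [0.03, -0.05, 0, 0, 0, 0, 0],
  [0.06, -0.1, 0, 0, 0, 0, 0],
  [0.1, -0.16, 0, 0, 0, 0, 0],
  [0.13, -0.21, 0, 0, 0, 0, 0],
  [0.13, -0.21, 0, 0, 0, 0, 0],
  [0.13, -0.15, 0, 0, 0, 0, 0],
  [0.13, -0.15, -0.3, 0, 0, 0, 0],
  [0.13, -0.15, -0.7, 0, 0, 0, 0],
  [0.13, -0.15, -1.2, 0, 0, 0, 0],
  [0.13, -0.15, -1.5, 0, 0, 0, 0],
])

```text
time_s: 8.73
tool_pos: [474.0, 26.9, 221.7]
orientation: [0.006, 0.924, -0.003, 0.383]
wrist_force: [0.6, 0.6, 0.2]
gripper_width: 0.005
```

```bash
python3 - <<'E'
from h import *
where()
crop("top",180,178,128,106,6,"t4.png")
E
```

```text
t 8.73 ang -33.8 r 61.0 up/left/front [ 50.7 -34.   50.7] F(up,left,front) [ 0.5  0.6 -0.3] grip 0.0
```

View pics/t4.png

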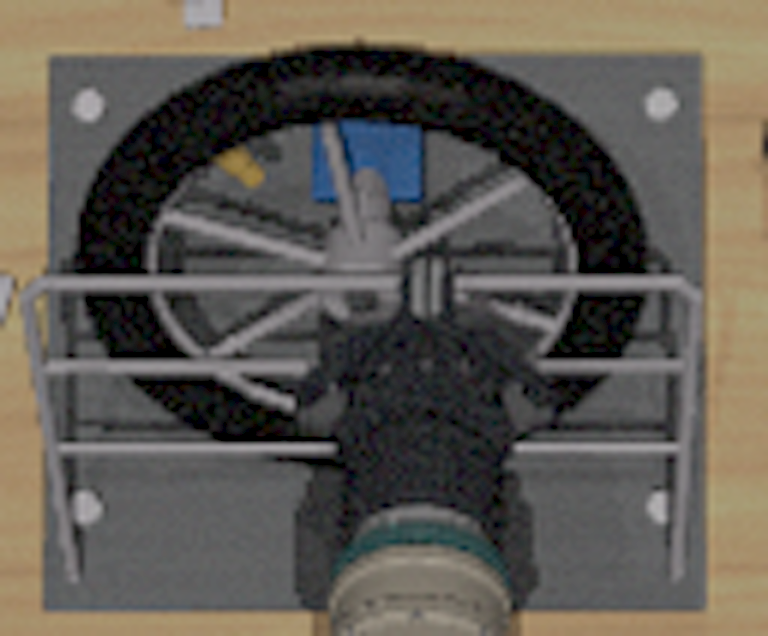

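The stem is now at the upper left, (240,168). Spoke ends are at (330,128), (172,215) and (522,178).

```bash
python3 - <<'E'
from h import *
ang([(240,168),(330,128),(172,215),(522,178)])
where(); step(goal(36,56,20))
E
```

```text
(240, 168) ang 38.5 r 96
(330, 128) ang 7.4 r 103
(172, 215) ang 66.4 r 106
(522, 178) ang -50.5 r 107
t 8.83 ang -33.1 r 62.1 up/left/front [ 52.  -33.9  50.9] F(up,left,front) [ 0.6 -0.3  0.2] grip -0.0
shift [0.171 1.671 0.772] turn [-0.01  0.05 -0.  ]
```

>>> play_rows([
  [0.02, 0.3, 0, 0, 0, 0, 0],
  [0.06, 0.6, 0.1, 0, 0, 0, 0],
  [0.1, 0.9, 0.2, 0, 0, 0, 0],
  [0.14, 1.2, 0.4, 0, 0, 0, 0],
  [0.18, 1.45, 0.5, 0, 0, 0, 0],
  [0.2, 1.6, 0.6, 0, 0, 0, 0],
  [0.2, 1.7, 0.7, 0, 0, 0, 0],
  [0.2, 1.71, 0.75, 0, 0, 0, 0],
  [0.2, 1.71, 0.75, 0, 0, 0, 0],
  [0.2, 1.71, 0.75, 0, 0, 0, 0],
])

```text
time_s: 9.67
tool_pos: [491.1, 95.0, 193.2]
orientation: [0.006, 0.924, -0.002, 0.383]
wrist_force: [0.1, -0.6, 0.0]
gripper_width: -0.001
```

```bash
python3 - <<'E'
from h import *
where(); step(goal(38,56,-10))
E
```

```text
t 9.67 ang 39.2 r 54.3 up/left/front [42.1 34.3 19.1] F(up,left,front) [ 0.1 -0.6 -0.1] grip -0.0
shift [-0.052  0.004  0.727] turn [-0.   -0.   -0.01]
```

>>> play_rows([
  [-0.05, 0, 0.05, 0, 0, 0, 0],
  [-0.05, 0, 0.15, 0, 0, 0, 0],
  [-0.05, 0, 0.25, 0, 0, 0, 0],
  [-0.05, 0, 0.35, 0, 0, 0, 0],
  [-0.05, 0, 0.45, 0, 0, 0, 0],
  [-0.05, 0, 0.55, 0, 0, 0, 0],
  [-0.05, 0, 0.65, 0, 0, 0, 0],
  [-0.05, 0, 0.72, 0, 0, 0, 0],
  [-0.05, 0, 0.72, 0, 0, 0, 0],
  [-0.05, 0, 0.72, 0, 0, 0, 0],
])

```text
time_s: 10.5
tool_pos: [512.8, 95.1, 174.3]
orientation: [0.006, 0.924, -0.002, 0.383]
wrist_force: [0.7, -0.0, 0.2]
gripper_width: 0.003
```

```bash
python3 - <<'E'
from h import *
where()
for a in (30,22,15,7,0,-4): step(goal(a,56,-10))
E
```

```text
t 10.5 ang 38.2 r 56.1 up/left/front [44.1 34.7 -9.6] F(up,left,front) [ 0.6  0.  -0.3] grip 0.0
shift [-0.111 -0.167  0.009] turn [ 0.    0.   -0.01]
shift [-0.197 -0.342  0.009] turn [ 0.    0.   -0.01]
shift [-0.251 -0.504  0.009] turn [ 0.    0.   -0.01]
shift [-0.289 -0.696  0.009] turn [ 0.    0.   -0.01]
shift [-0.299 -0.867  0.009] turn [ 0.    0.   -0.01]
shift [-0.296 -0.964  0.009] turn [ 0.    0.   -0.01]
```

Now I push until the stem should stand about 6° short.

>>> play_rows([
  [-0.07, -0.1, 0, 0, 0, 0, 0],
  [-0.13, -0.2, 0, 0, 0, 0, 0],
  [-0.18, -0.3, 0, 0, 0, 0, 0],
  [-0.22, -0.4, 0, 0, 0, 0, 0],
  [-0.25, -0.5, 0, 0, 0, 0, 0],
  [-0.27, -0.6, 0, 0, 0, 0, 0],
  [-0.29, -0.7, 0, 0, 0, 0, 0],
  [-0.3, -0.8, 0, 0, 0, 0, 0],
  [-0.3, -0.9, 0, 0, 0, 0, 0],
  [-0.3, -0.96, 0, 0, 0, 0, 0],
])

```text
time_s: 11.33
tool_pos: [520.7, 56.8, 183.2]
orientation: [0.006, 0.924, -0.001, 0.383]
wrist_force: [-0.9, 6.7, -1.2]
gripper_width: -0.0
```

```bash
python3 - <<'E'
from h import *
where()
crop("top",200,190,92,70,8,"t5.png")
E
```

```text
t 11.33 ang -3.6 r 56.4 up/left/front [56.3 -3.5 -9.3] F(up,left,front) [-1.6  6.7 -0.1] grip -0.0
```

View pics/t5.png

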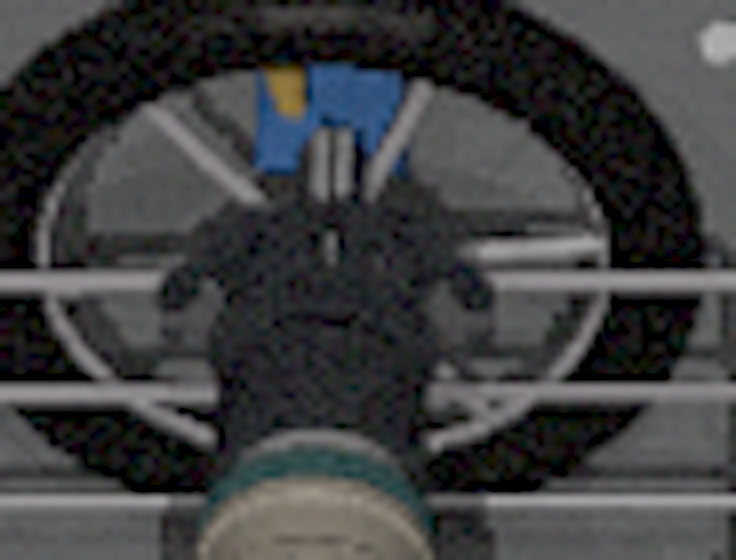

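The stem is at (287,90), between spokes ending at (155,108) and (425,90). The next spoke ends at (600,243). The finger at (330,160) is clear of the stem.

```bash
python3 - <<'E'
from h import *
ang([(287,90),(157,109),(424,90),(602,243)],8,(200,190))
where()
for a in (-5,-7,-9,-11,-13): step(goal(a,56,-10))
E
```

```text
(287, 90) ang 6.6 r 95
(157, 109) ang 35.4 r 104
(424, 90) ang -23.2 r 103
(602, 243) ang -82.9 r 109
t 11.43 ang -3.9 r 56.6 up/left/front [56.5 -3.8 -9.3] F(up,left,front) [-0.3  3.5  0.3] grip -0.0
shift [ 0.018 -0.026  0.019] turn [ 0.01  0.01 -0.01]
shift [ 0.023 -0.075  0.019] turn [ 0.01  0.01 -0.01]
shift [ 0.03  -0.123  0.019] turn [ 0.01  0.01 -0.01]
shift [ 0.038 -0.171  0.018] turn [ 0.01  0.01 -0.01]
shift [ 0.048 -0.219  0.018] turn [ 0.01  0.01 -0.01]
```

>>> play_rows([
  [0, -0.03, 0, 0, 0, 0, 0],
  [0.01, -0.06, 0, 0, 0, 0, 0],
  [0.02, -0.09, 0, 0, 0, 0, 0],
  [0.03, -0.12, 0, 0, 0, 0, 0],
  [0.03, -0.14, 0, 0, 0, 0, 0],
  [0.035, -0.155, 0, 0, 0, 0, 0],
  [0.035, -0.155, 0, 0, 0, 0, 0],
  [0.035, -0.155, 0, 0, 0, 0, 0],
  [0.05, -0.1, 0, 0, 0, 0, 0],
  [0.07, 0.0, 0, 0, 0, 0, 0],
])

```text
time_s: 12.27
tool_pos: [519.0, 56.2, 181.4]
orientation: [0.006, 0.924, -0.003, 0.383]
wrist_force: [0.3, -0.3, 0.4]
gripper_width: 0.001
```

>>> play_rows([
  [0, 0, 0, 0, 0, 0, 0],
  [0, 0, -0.3, 0, 0, 0, 0],
  [0, 0, -0.7, 0, 0, 0, 0],
  [0, 0, -1.1, 0, 0, 0, 0],
  [0, 0, -1.5, 0, 0, 0, 0],
  [0, 0, -2, 0, 0, 0, 0],
  [0, 0, -2.5, 0, 0, 0, 0],
  [0, 0, -3, 0, 0, 0, 0],
  [0, 0, -3.3, 0, 0, 0, 0],
  [0, 0, -3.3, 0, 0, 0, 0],
])

```text
time_s: 13.1
tool_pos: [425.2, 57.8, 277.7]
orientation: [0.006, 0.923, -0.002, 0.386]
wrist_force: [0.4, 0.9, 0.2]
gripper_width: -0.003
```

```bash
python3 - <<'E'
from h import *
where()
crop("top",200,190,92,70,8,"t6.png")
E
```

```text
t 13.1 ang -3.8 r 55.7 up/left/front [ 55.5  -3.7 125. ] F(up,left,front) [ 0.4  0.9 -0.2] grip -0.0
```

View pics/t6.png

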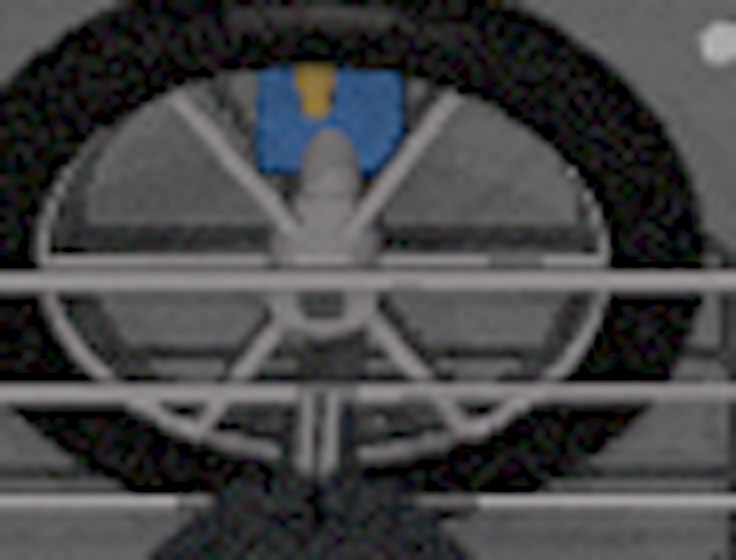

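The stem is at (315,91), the upper spokes end at (177,97) and (457,97), the side spokes look level (y≈260), and the lower ends are near (205,430) and (462,430).

```bash
python3 - <<'E'
from h import *
ang([(315,91),(177,97),(457,97),(45,259),(600,260),(205,430),(462,430)],8,(200,190)); 
c=eyes.read_camera("top")
for w in(-2,0,2): print(w,np.round((proj(c,wpts(Q,[w+d for d in(0,30,-30,90,-90,150,-150)],[96]+[106]*6))+.5-[200,190])*8).astype(int).tolist())
im=c["color"].astype(int); m=((im[:,:,2]-im[:,:,0])>35)[195:208,228:250]  # brass
# brass in top half only
ys,xs=np.nonzero(m); print("brass px crop",((xs+228+.5-200)*8).round().tolist(),((ys+195+.5-190)*8).round().tolist())
E
```

```text
(315, 91) ang 0.3 r 94
(177, 97) ang 29.9 r 105
(457, 97) ang -30.1 r 105
(45, 259) ang 87.3 r 109
(600, 260) ang -87.9 r 108
(205, 430) ang 151.0 r 108
(462, 430) ang -150.6 r 109
-2 [[325, 87], [183, 92], [466, 99], [54, 262], [594, 274], [195, 423], [453, 428]]
0 [[316, 87], [175, 95], [458, 95], [54, 268], [595, 267], [203, 426], [461, 425]]
2 [[307, 87], [167, 99], [449, 91], [55, 275], [595, 261], [211, 429], [469, 422]]
brass px crop [308.0, 300.0, 308.0, 316.0, 324.0, 300.0, 308.0, 316.0, 324.0, 308.0, 316.0, 324.0, 308.0, 316.0, 324.0, 308.0, 316.0, 324.0] [68.0, 76.0, 76.0, 76.0, 76.0, 84.0, 84.0, 84.0, 84.0, 92.0, 92.0, 92.0, 100.0, 100.0, 100.0, 108.0, 108.0, 108.0]
```

Every spoke and the stem agree with 0°, to within about half a degree. The arm is clear of the wheel, so I hand in.

```bash
python3 -c "
from bench import sign_off
print(sign_off())"
```

```text
the job is handed in; nothing more can be done
None
```

The valve stem now stands at twelve o'clock and the job is handed in. I pushed three spokes in turn, clockwise, with the shut fingertips, taking the stem from about 153° to 0°. I then backed off and withdrew, leaving the fingertips about 125 mm in front of the wheel.

- **Final angle:** in the last top-camera picture the stem reads +0.3°, and the upper spokes +29.9° and −30.1°. The four side and lower spokes read less exactly by themselves (off by 1–3°), but symmetrically left and right, so they do not point to any turn.
- **Forces and time:** the wrist force was about 7 N at most in the readings at the end of each move, and the job took about 13 s of the 58 s allowed.
- **Stem and loose things:** the last push ran in the gap holding the stem, but closer to the hub. The one picture taken during that push showed the finger clear of the stem. I planned every path clear of the loose items, but I did not take a last wide picture to confirm they had not moved.

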